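# Take a tape roll off its leaning post and pack it in the box

### The job

Pack the orange tape roll away: swing aside the keeper arm that locks it on its leaning post, slide the roll off along the post and lay it flat in the large empty bay of the blue box. The teal roll stays on its post, and the tubes, pens, tin and jar round about stay where they are. Set the roll down, do not drop it.

Things in the scene. Friction and masses are not known exactly. Their poses are not given: they have to be found in the camera images.
- stand: Wooden tape stand, fixed, foot 156 x 270 mm. Origin: on the table, near its foot's centre; x away from the robot, z up. Its board slopes down 30 deg to the far (+x) side, so its two posts (y = +-65 mm) lean 30 deg that way. A 14 mm bar along y at x = -6, z = 175 mm (rods at x = -73, y = +-115, brackets to the bar) hangs over them: a vertical gripper does not fit over a roll, come along the post.
- roll_orange: ORANGE tape roll on a card core, 56 mm outside, 26 mm bore, 24 mm wide, about 60 g; starts on either post. Origin: centre of its lower face; z along its axis, so the other face is at z = 24 mm. It sits on the post's collar with up to 2.5 mm of play.
- roll_teal: TEAL tape roll of the same size on the other post. It stays there.
- post_left: White post at the stand's +y side (left seen from the robot). Origin: its foot, on the sloping board; z along the post, x down the slope, y to the stand's left. 21 mm diameter, tip at z = 60 mm; a collar at its foot, 36 mm wide and 12 mm high, bears the roll (a seated roll reaches from z = 12 to 36 mm).
- post_right: White post at the stand's -y side; otherwise as post_left.
- keeper_left (a joint): Angle (rad) of the dark steel arm that locks the roll on the left post. Pivot: a 10 mm pin parallel to the post, 44 mm down the slope from it. At 0 the arm (12 mm wide, 63 to 70 mm above the board) points up the slope across the post's tip; it swings outwards (to the stand's +y) as the angle grows, to 2.2, and stays where left (about 1 N at the knob). Starts at 0 to 0.25.
- keeper_right (a joint): The same for the right post; it swings outwards to the stand's right (-y) as the angle grows.
- knob_left (a point): Middle of the red round knob (14 mm diameter, 26 mm tall, parallel to the post) that stands on the left keeper arm's end, 44 mm from the pivot; the point is 83 mm above the board along the post's z, the knob reaches from 70 to 96 mm.
- knob_right (a point): The same for the right keeper.
- pivot_left (a point): Point on the left keeper's pivot axis at the height of the knob's middle (83 mm above the board).
- pivot_right (a point): The same for the right keeper.
- box: Light-blue card box fixed to the table, 140 (x) x 230 (y) x 40 mm high, walls and floor 5 mm, open on top. Origin: centre of its underside. A white divider, 35 mm high, parts a large empty bay (130 x 135 mm) at the -y side from a narrow bay (130 x 80 mm) at the +y side, in which the green tube lies.
- bay (a point): Centre of the large bay's floor (5 mm above the table).
- tube_gold: Standing gold glitter tube, 19 x 62 mm, on the table. Origin: underside.
- tube_green: Green glitter tube, 16 x 62 mm, lying in the box's narrow bay.
- pen_red: Red glue pen, 130 x 16 mm, lying on the table. Origin: middle of its underside; x along it.
- pen_blue: Blue glue pen, as the red.
- tin: Round flat violet glitter tin, 64 x 19 mm. Origin: underside.
- jar: Glass paste jar, 72 x 88 mm, with two brushes in it up to 220 mm high. Origin: underside.

How it is judged:
By the outcome, as a careful person would: the job done as asked, in the order asked, and still so for the second after the job is handed in, with the robot touching nothing.
It also fails if it takes over 72 s, if anything falls off the work surface, if the arm or the gripper's body presses on something with over 40 N, if the wrist force passes 120 N, or if a joint passes its speed limit or range.

### The arm

A 7-joint arm with a two-finger parallel gripper is mounted at the origin on the work surface. World frame = base frame: x ahead of the robot, y to its left, z up, the work surface at z = 0. Lengths are in m, angles in rad, forces in N, time in s.
With the tool pointing down it reaches from about 0.4 to 0.85 m from the base axis. Payload 10.4 kg.
Tool frame: the origin (TCP) lies at the very end of the fingers, on their centre line; the grasp point (between the pads) lies 19 mm behind it; z points along the fingers, y is the line along which they close (so a half turn about z gives the same grasp; the last joint's range is limited). The gripper opens to 87 mm and grips with 3 to 60 N. Pads are 19 mm wide; open, the fingers measure 117 mm over their backs; the gripper's body (75 mm by 190 mm) begins 51 mm behind the grasp point.
Start: joints at [-0.023, 0.332, -0.065, 1.46, 0.022, 1.35, -0.088], TCP at [0.625, 0, 0.223] pointing down, gripper open.
Joint ranges: [-2.6, 2.6], [-0.5, 2.12], [-1.47, 1.34], [0.16, 2.42], [-1.27, 4.41], [0.06, 2.06], [-2.6, 2.6]. Speed limits (rad/s): [2.22, 2.22, 2.79, 2.79, 3.14, 3.14, 3.14].

### API

Orientations are given as a unit quaternion [x, y, z, w].
In Python, from bench import read_state, cams, workorder gives the robot as it stands.
- The arm moves only by the shell command python3 -m crank 'ROWS' [FORCE]. ROWS is text: rows parted by semicolons, each of 5 numbers parted by spaces: the shift along the tool's x, y, z scaled (see below), then the turn about the tool's z scaled (see below), then the opening, from -1 (shut) to 1 (fully open). In form: dx dy dz yaw jaw; .... A call has 1 to 10 rows; each row shifts and turns the commanded pose from where the row before left it, along the tool's axes as they then stand; what a row does not reach is not made up. The controller multiplies each number of a shift by 200 mm and each number of a turn by 90 degrees. A row lasts 1/10 s, in which the tool goes at most 50 mm and 8.59 degrees, less where a joint would pass 70% of its speed; a pose out of reach is approached as far as the arm can. A call with a number of a shift or a turn outside -1 to 1 is refused whole. A call with a gripper value outside its range is refused whole. The fingers move at their own pace and stop on an object; FORCE is the grip in N (left out, the last holds). Time passes only in rows, so rows that do not move let the fingers close. It gives the time, the measured TCP pose, the force, the opening and the grip force at its end, in the units of the state.
- read_state(): the state, without advancing time (a new reading comes with each control period).
- cams.camera(name): name is "scene" or "side" or "wrist"; returns a dict with "img" (420x560x3 uint8, blue, green, red), "K" (3x3 intrinsics, pixels), "dist" ([k1, k2, p1, p2, k3] as OpenCV has them; the pictures are not rectified), "xyz" and "attitude" of the camera in the world; the wrist camera has in their place "mount" (4x4, takes a point from camera to tool coordinates, whose origin is the TCP and whose axes are the flange's). Camera axes: x right, y down, z forward; pixel columns grow to the right and rows downward; lengths in m; the calibration is good to about 2 mm. A picture is of the moment at which its call begins: read the wrist's pose just before it. There is no depth.
- workorder.close_job(): hands the job in; it is judged then, once.
The state is a dict: "time": time; "joint_positions": joint angles; "joint_vel": joint speeds; "joint_torque": joint torques, N m; "ee_pos": TCP position; "eef_rot": TCP orientation; "ft_force": force on the tool from outside, world axes, zero at the start; "torque": the same for the moment, N m; "width": finger opening in m; "grip_force": force on a finger pad.
Only numpy, scipy, OpenCV 4.12 (cv2) and the standard library are available. Lean on these libraries where they do the work, as an engineer would, in place of code of your own. Each camera call takes 0.05 s, during which the arm holds its last target. There are 200 camera calls.

## Working session

There is one attempt and no reset: what is moved stays moved. The work goes in short steps, Python scripts to look and compute and a shell command to move; the robot and the scene stay as the last step left them, time stands still between calls to the robot, and variables do not carry over. Pictures are saved under pics/ and viewed, at most 10 in all, crops included, and the job is handed in when it is done.

```bash
ls; mkdir -p pics; python3 - <<'E'
from bench import read_state,cams
import cv2
s=read_state();print(s)
for n in("scene","side","wrist"):
    c=cams.camera(n);cv2.imwrite(f"pics/{n}0.png",c["img"]);print(n,{k:v for k,v in c.items() if k!="img"})
E
```

```text
pics
{'time': 0.0, 'joint_positions': array([-0.02261522,  0.33285233, -0.06468965,  1.46092999,  0.0215877 ,
        1.34989296, -0.08849949]), 'joint_vel': array([ 0.0016259 ,  0.00090972,  0.00018727,  0.00055504,  0.00035347,
        0.00221979, -0.00012154]), 'joint_torque': array([-1.20520472e-04, -6.23245955e+01,  2.44190963e-02, -3.89891267e+01,
       -6.13984605e-02,  3.97891912e-02,  1.87085252e-04]), 'ee_pos': array([6.24619762e-01, 1.97032215e-06, 2.21771516e-01]), 'eef_rot': array([ 7.07098128e-01,  7.07115094e-01, -5.09950970e-04, -4.70552713e-04]), 'ft_force': array([ 0.0227564 ,  0.40184439, -0.17847944]), 'torque': array([-0.0140098 , -0.03082737, -0.00623137]), 'grip_force': 0.0, 'width': 0.08701139414683773}
scene {'K': array([[451.4889716 ,   0.        , 275.67148353],
       [  0.        , 451.4889716 , 208.04312104],
       [  0.        ,   0.        ,   1.        ]]), 'dist': array([-0.0124272,  0.       ,  0.       ,  0.       ,  0.       ]), 'xyz': array([1.16643167, 0.66072729, 0.93876219]), 'attitude': array([ 0.31020146,  0.8653441 , -0.36842338, -0.13863
[... 277 characters left out ...]
165, -1.01762379,  1.17525245]), 'attitude': array([ 0.91991994, -0.10834189,  0.05237794, -0.37318347])}
wrist {'K': array([[361.34719873,   0.        , 277.33487767],
       [  0.        , 361.34719873, 208.54386922],
       [  0.        ,   0.        ,   1.        ]]), 'dist': array([0.00891254, 0.        , 0.        , 0.        , 0.        ]), 'mount': array([[ 3.51477882e-04, -9.59011777e-01, -2.83365996e-01,
         7.76190378e-02],
       [ 9.99999923e-01,  2.88208486e-04,  2.64966592e-04,
        -4.78484337e-04],
       [-1.72437598e-04, -2.83366067e-01,  9.59011805e-01,
        -1.62458082e-01],
       [ 0.00000000e+00,  0.00000000e+00,  0.00000000e+00,
         1.00000000e+00]])}
```

View pics/scene0.png

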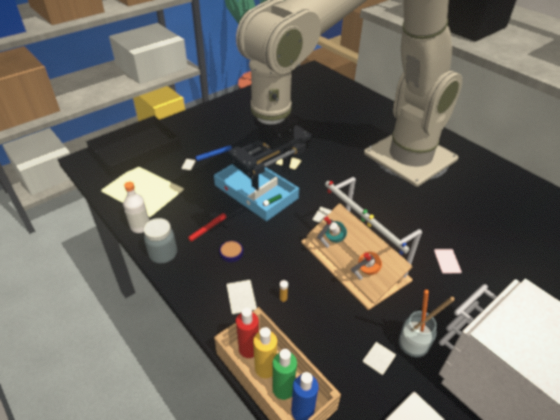

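View pics/side0.png

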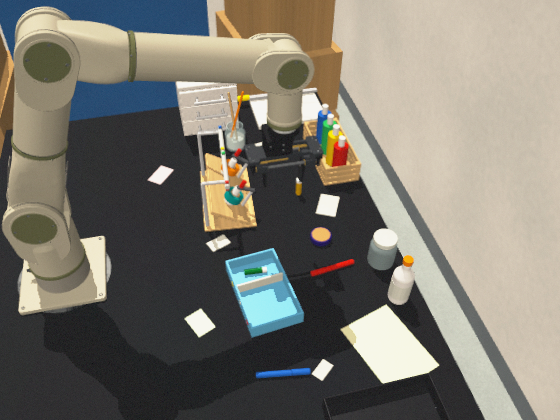

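```bash
python3 - <<'E'
import cv2,numpy as np
a=cv2.imread("pics/scene0.png")[165:310,290:430];b=cv2.imread("pics/side0.png")[110:240,190:330]
a=cv2.resize(a,(400,414),interpolation=2);b=cv2.resize(b,(400,371),interpolation=2)
o=np.zeros((414,800,3),np.uint8);o[:,:400]=a;o[:371,400:]=b;cv2.imwrite("pics/crop1.png",o)
E
```

```text
(no output)
```

View pics/crop1.png

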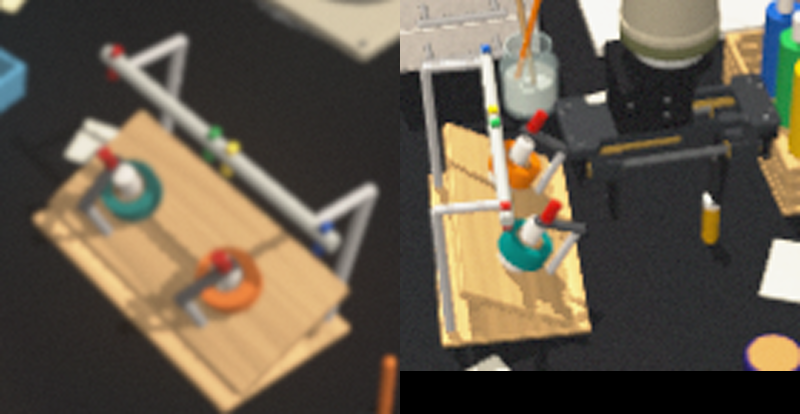

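```bash
cat > h.py <<'E'
import cv2,numpy as np
from scipy.spatial.transform import Rotation as R
from bench import read_state,cams
def grab(n):
    s=read_state();c=cams.camera(n)
    if n=="wrist":
        T=np.eye(4);T[:3,:3]=R.from_quat(s["eef_rot"]).as_matrix();T[:3,3]=s["ee_pos"];T=T@c["mount"];c["R"]=T[:3,:3];c["xyz"]=T[:3,3]
    else: c["R"]=R.from_quat(c["attitude"]).as_matrix()
    c["hsv"]=cv2.cvtColor(c["img"],cv2.COLOR_BGR2HSV);return c
def ray(c,p):
    u=cv2.undistortPoints(np.array([[p]],float),c["K"],c["dist"])[0,0];d=c["R"]@[u[0],u[1],1];return c["xyz"],d/np.linalg.norm(d)
def onz(c,p,z):
    o,d=ray(c,p);return o+d*(z-o[2])/d[2]
def tri(*cp):
    A=np.zeros((3,3));b=np.zeros(3);L=[]
    for c,p in cp:
        o,d=ray(c,p);P=np.eye(3)-np.outer(d,d);A+=P;b+=P@o;L.append((P,o))
    x=np.linalg.solve(A,b);return x,max(np.linalg.norm(P@(x-o)) for P,o in L)
def proj(c,X):
    v=c["R"].T@(np.asarray(X)-c["xyz"]);return cv2.projectPoints(v[None],np.zeros(3),np.zeros(3),c["K"],c["dist"])[0].ravel()
def blobs(c,h0,h1,s=110,v=50,amin=15,box=None):
    H,S,V=cv2.split(c["hsv"]);h=(H>=h0)&(H<=h1) if h0<=h1 else (H>=h0)|(H<=h1)
    m=(h&(S>=s)&(V>=v)).astype(np.uint8)
    if box: k=np.zeros_like(m);k[box[1]:box[3],box[0]:box[2]]=1;m*=k
    n,l,st,ce=cv2.connectedComponentsWithStats(m)
    return m,[(ce[i].round(1).tolist(),st[i].tolist()) for i in range(1,n) if st[i][4]>=amin]
E
python3 - <<'E'
from h import *
for n,b in(("scene",(290,165,430,310)),("side",(190,110,330,240))):
    c=grab(n)
    for nm,a in dict(red=(172,5),orange=(6,14,180,120),teal=(80,96),bluet=(105,125),yel=(22,32,150),green=(50,75)).items():
        print(n,nm,blobs(c,*a,amin=6,box=b)[1])
    m,bl=blobs(c,92,106,70,80,amin=200);print(n,"box",bl)
E
```

```text
scene red [([330.9, 181.8], [329, 180, 5, 5, 15]), ([328.5, 191.0], [327, 189, 4, 5, 12]), ([327.4, 219.8], [324, 217, 7, 7, 27]), ([367.3, 256.6], [364, 253, 8, 8, 40])]
scene orange [([372.9, 266.4], [362, 254, 19, 20, 129]), ([425.1, 299.6], [423, 290, 5, 20, 67])]
scene teal [([337.1, 235.2], [327, 225, 18, 16, 93])]
scene bluet []
scene yel [([368.3, 224.7], [367, 224, 3, 3, 6])]
scene green []
scene box [([257.1, 190.1], [214, 165, 86, 56, 2282])]
side red [([237.5, 152.2], [234, 148, 8, 9, 44]), ([226.5, 181.8], [225, 181, 4, 3, 10]), ([242.1, 184.2], [239, 180, 7, 9, 35])]
side orange [([236.3, 116.2], [235, 114, 3, 5, 6]), ([232.8, 127.8], [232, 126, 3, 4, 6]), ([236.8, 170.2], [236, 169, 3, 3, 6]), ([229.4, 173.7], [228, 172, 4, 4, 9])]
side teal [([322.0, 130.0], [322, 127, 1, 7, 7]), ([321.0, 140.5], [321, 138, 1, 6, 6]), ([232.7, 197.3], [225, 187, 18, 18, 161])]
side bluet [([319.8, 124.9], [316, 111, 11, 33, 158]), ([328.5, 112.0], [328, 111, 2, 3, 6])]
side yel [([328.0, 149.8], [326, 131, 4, 34, 96]), ([222.0, 148.0], [221, 147, 3, 3, 9])]
side green [([324.6, 136.0], [321, 120, 9, 35, 169]), ([223.0, 152.5], [222, 152, 3, 2, 6])]
side box [([116.7, 14.6], [0, 0, 209, 56, 4938]), ([120.8, 98.0], [69, 81, 109, 40, 3091]), ([264.5, 293.7], [225, 248, 79, 90, 3927])]
```

```bash
python3 - <<'E'
from h import *
a=grab("scene");b=grab("side")
for n,p,q in(("knobL",(367.3,256.6),(237.5,152.2)),("knobR",(327.4,219.8),(242.1,184.2)),("barYel",(370.5,218),(222,148)),("barred",(329.3,186.5),(226.5,182)),
 ("barred1",(330.9,181.8),(226.5,182)),("teal",(337,232.5),(234,198))):
    print(n,*[np.round(v,4) for v in tri((a,p),(b,q))])
for c in(a,b):
    m,_=blobs(c,92,106,70,80,box=(205,150,310,340)); h=cv2.convexHull(cv2.findNonZero(m));p=cv2.approxPolyDP(h,3,True)[:,0];print(p.tolist())
    for q in p: print(q,onz(c,q,.04).round(3),onz(c,q,0).round(3))
E
```

```text
knobL [0.5484 0.2706 0.1189] 0.0007
knobR [0.5349 0.1223 0.1186] 0.0004
barYel [0.4969 0.2239 0.1805] 0.0007
barred [0.4867 0.0766 0.176 ] 0.0024
barred1 [0.4824 0.0715 0.184 ] 0.0019
teal [0.5069 0.1336 0.0598] 0.0038
[[298, 198], [265, 220], [219, 188], [214, 175], [229, 165], [267, 167], [298, 186]]
[298 198] [ 0.477 -0.049  0.04 ] [ 0.447 -0.081  0.   ]
[265 220] [ 0.611 -0.039  0.04 ] [ 0.586 -0.07  -0.   ]
[219 188] [ 0.633 -0.233  0.04 ] [ 0.609 -0.273 -0.   ]
[214 175] [ 0.61  -0.294  0.04 ] [ 0.585 -0.336  0.   ]
[229 165] [ 0.545 -0.305  0.04 ] [ 0.517 -0.348  0.   ]
[267 167] [ 0.457 -0.221  0.04 ] [ 0.425 -0.26   0.   ]
[298 186] [ 0.441 -0.09   0.04 ] [ 0.409 -0.123  0.   ]
[[303, 321], [251, 337], [225, 260], [273, 248], [301, 306]]
[303 321] [ 0.601 -0.323  0.04 ] [ 0.61  -0.298  0.   ]
[251 337] [ 0.466 -0.338  0.04 ] [ 0.469 -0.314  0.   ]
[225 260] [ 0.445 -0.085  0.04 ] [ 0.448 -0.052  0.   ]
[273 248] [ 0.583 -0.072  0.04 ] [ 0.591 -0.039  0.   ]
[301 306] [ 0.608 -0.278  0.04 ] [ 0.617 -0.252  0.   ]
```

```bash
cat > st.py <<'E'
from h import *
s=read_state();M=R.from_quat(s["eef_rot"]).as_matrix()
print("t",s["time"].round(2) if hasattr(s["time"],"round") else s["time"],"p",s["ee_pos"].round(4),"j",s["joint_positions"].round(3),"\nX",M[:,0].round(3),"Y",M[:,1].round(3),"Z",M[:,2].round(3),"w",round(s["width"],4),"g",round(s["grip_force"],1),"F",s["ft_force"].round(1))
E
python3 -m crank '-.1 -.25 0 0 -1; 0 -.25 0 0 -1; 0 -.25 0 0 -1; 0 -.25 0 0 -1; 0 -.25 0 0 -1' 20; python3 st.py
python3 -m crank '0 -.25 0 0 -1; 0 -.25 0 0 -1'; python3 st.py
```

```text
time: 0.85
ee_pos: [0.3767, -0.0186, 0.2223]
eef_rot: [0.707, 0.707, 0.0, 0.0]
ft_force: [0.0, -0.3, 1.8]
width: 0.0549
grip_force: 0.0
t 0.85 p [ 0.3767 -0.0186  0.2223] j [ 0.028 -0.221 -0.086  2.043 -0.019  1.318 -0.051] 
X [ 0.  1. -0.] Y [ 1. -0.  0.] Z [ 0. -0. -1.] w 0.0549 g 0.0 F [ 0.  -0.3  1.8]
time: 1.05
ee_pos: [0.2767, -0.0185, 0.2223]
eef_rot: [0.707, 0.707, 0.0, 0.0]
ft_force: [-0.5, 0.2, 0.9]
width: 0.0388
grip_force: 0.0
t 1.05 p [ 0.2767 -0.0185  0.2223] j [ 0.037 -0.478 -0.096  2.218 -0.045  1.399 -0.04 ] 
X [-0.  1.  0.] Y [1. 0. 0.] Z [ 0.  0. -1.] w 0.0388 g 0.0 F [-0.5  0.2  0.9]
```

```bash
python3 -m crank '0 -.1 0 0 -1; 0 -.1 0 0 -1'; python3 st.py
python3 -m crank '0 -.1 0 0 -1; 0 -.1 0 0 -1'; python3 st.py
```

```text
time: 1.25
ee_pos: [0.2582, -0.0185, 0.2157]
eef_rot: [0.706, 0.708, -0.009, -0.01]
ft_force: [0.4, 0.3, 1.4]
width: 0.0229
grip_force: 0.0
t 1.25 p [ 0.2582 -0.0185  0.2157] j [ 0.312 -0.5   -0.285  2.235 -0.137  1.418  0.088] 
X [-0.002  1.     0.002] Y [ 1.     0.002 -0.027] Z [-0.027  0.002 -1.   ] w 0.0229 g 0.0 F [0.4 0.3 1.4]
time: 1.45
ee_pos: [0.2444, -0.0196, 0.2073]
eef_rot: [0.707, 0.706, -0.021, -0.023]
ft_force: [1.0, -0.7, 0.2]
width: 0.0072
grip_force: 0.0
t 1.45 p [ 0.2444 -0.0196  0.2073] j [ 0.312 -0.499 -0.284  2.254 -0.135  1.434  0.086] 
X [0.002 1.    0.003] Y [ 0.998 -0.002 -0.061] Z [-0.061  0.003 -0.998] w 0.0072 g 0.0 F [ 1.  -0.7  0.2]
```

```bash
python3 -m crank '0 -.2 0 0 -1; 0 -.2 0 0 -1; 0 -.2 0 0 -1'; python3 st.py
python3 -m crank '0 .25 0 0 -1; 0 .25 0 0 -1'; python3 st.py
```

```text
time: 1.75
ee_pos: [0.1715, -0.0072, 0.1637]
eef_rot: [0.698, 0.705, -0.088, -0.088]
ft_force: [0.1, -0.8, -0.2]
width: 0.0003
grip_force: 0.0
t 1.75 p [ 0.1715 -0.0072  0.1637] j [ 0.458 -0.499 -0.451  2.35  -0.188  1.503  0.13 ] 
X [-0.01  1.    0.  ] Y [ 0.969  0.01  -0.247] Z [-0.247 -0.002 -0.969] w 0.0003 g 0.0 F [ 0.1 -0.8 -0.2]
time: 1.95
ee_pos: [0.2696, -0.0061, 0.1404]
eef_rot: [0.698, 0.706, -0.087, -0.084]
ft_force: [0.2, -0.8, 0.8]
width: 0.001
grip_force: 0.0
t 1.95 p [ 0.2696 -0.0061  0.1404] j [ 0.484 -0.19  -0.539  2.2   -0.103  1.35   0.011] 
X [-0.011  1.    -0.002] Y [ 0.971  0.011 -0.241] Z [-0.241 -0.005 -0.971] w 0.001 g 0.0 F [ 0.2 -0.8  0.8]
```

```bash
python3 -m crank '-.2 0 -.25 0 -1; 0 0 -.2 0 -1; 0 -.2 0 0 -1; 0 -.2 0 0 -1; 0 -.2 -.05 0 -1'; python3 st.py

```

```text
time: 2.45
ee_pos: [0.1919, -0.0396, 0.2478]
eef_rot: [0.701, 0.703, -0.089, -0.086]
ft_force: [0.1, 0.6, 0.0]
width: 0.0003
grip_force: 0.0
t 2.45 p [ 0.1919 -0.0396  0.2478] j [ 0.384 -0.474 -0.286  2.176 -0.09   1.67   0.15 ] 
X [-0.003  1.    -0.003] Y [ 0.969  0.002 -0.246] Z [-0.246 -0.004 -0.969] w 0.0003 g 0.0 F [0.1 0.6 0. ]
```

```bash
python3 -m crank '0 -.2 0 0 -1; 0 -.2 0 0 -1'; python3 st.py
python3 -m crank '0 -.15 0 0 -1; 0 -.15 0 0 -1';python3 st.py

```

```text
time: 2.65
ee_pos: [0.1734, -0.0335, 0.248]
eef_rot: [0.685, 0.715, -0.1, -0.1]
ft_force: [-0.2, 1.1, 1.0]
width: 0.0007
grip_force: 0.0
t 2.65 p [ 0.1734 -0.0335  0.248 ] j [ 0.329 -0.491 -0.261  2.194 -0.086  1.707  0.159] 
X [-0.042  0.999  0.007] Y [ 0.959  0.043 -0.28 ] Z [-0.28  -0.005 -0.96 ] w 0.0007 g 0.0 F [-0.2  1.1  1. ]
time: 2.85
ee_pos: [0.1583, -0.0362, 0.2484]
eef_rot: [0.685, 0.711, -0.11, -0.114]
ft_force: [-0.4, 0.5, 0.8]
width: 0.0003
grip_force: 0.0
t 2.85 p [ 0.1583 -0.0362  0.2484] j [ 0.34  -0.497 -0.257  2.205 -0.081  1.738  0.169] 
X [-0.036  0.999  0.011] Y [ 0.949  0.038 -0.314] Z [-0.314 -0.001 -0.949] w 0.0003 g 0.0 F [-0.4  0.5  0.8]
```

```bash
python3 -m crank '0 .1 -.25 0 -1; 0 0 -.25 0 -1; 0 0 -.25 0 -1; 0 -.15 -.1 0 -1; 0 -.15 0 0 -1'; python3 st.py
python3 -m crank '0 -.15 0 0 -1; 0 -.15 0 0 -1';python3 st.py

```

```text
time: 3.35
ee_pos: [0.1845, -0.0416, 0.4163]
eef_rot: [0.691, 0.706, -0.109, -0.112]
ft_force: [-1.1, 0.1, -0.3]
width: 0.0005
grip_force: 0.0
t 3.35 p [ 0.1845 -0.0416  0.4163] j [ 0.538 -0.438 -0.339  1.814 -0.075  2.048  0.247] 
X [-0.02   1.     0.008] Y [ 0.951  0.021 -0.308] Z [-0.308  0.002 -0.951] w 0.0005 g 0.0 F [-1.1  0.1 -0.3]
time: 3.55
ee_pos: [0.1563, -0.0525, 0.4087]
eef_rot: [0.692, 0.703, -0.111, -0.118]
ft_force: [0.7, 0.4, -0.7]
width: 0.0006
grip_force: 0.0
t 3.55 p [ 0.1563 -0.0525  0.4087] j [ 0.666 -0.499 -0.364  1.863 -0.07   2.058  0.363] 
X [-0.014  1.     0.013] Y [ 0.947  0.018 -0.32 ] Z [-0.32   0.008 -0.947] w 0.0006 g 0.0 F [ 0.7  0.4 -0.7]
```

```bash
python3 -m crank '0 .2 .1 0 -1; 0 .2 .1 0 -1;0 .15 .18 0 -1;0 .15 .18 0 -1;0 .15 .18 0 -1;0 .15 .18 0 -1;0 .15 .18 0 -1;0 .1 .2 0 -1'; python3 st.py

```

```text
time: 4.35
ee_pos: [0.3117, -0.0452, 0.0809]
eef_rot: [0.692, 0.704, -0.111, -0.117]
ft_force: [0.8, -0.9, 0.1]
width: 0.0004
grip_force: 0.0
t 4.35 p [ 0.3117 -0.0452  0.0809] j [ 0.612  0.11  -0.625  2.111  0.054  1.266 -0.029] 
X [-0.015  1.     0.011] Y [ 0.948  0.018 -0.318] Z [-0.319  0.006 -0.948] w 0.0004 g 0.0 F [ 0.8 -0.9  0.1]
```

```bash
python3 -m crank '0 -.19 .06 0 -1;0 -.19 .06 0 -1'; python3 st.py;python3 -m crank '0 -.1 .03 0 -1;0 -.1 .03 0 -1'; python3 st.py

```

```text
time: 4.55
ee_pos: [0.2281, -0.0452, 0.0815]
eef_rot: [0.691, 0.704, -0.112, -0.124]
ft_force: [0.1, -0.7, 1.1]
width: 0.0002
grip_force: 0.0
t 4.55 p [ 0.2281 -0.0452  0.0815] j [ 0.661 -0.095 -0.615  2.288 -0.051  1.266  0.1  ] 
X [-0.016  1.     0.019] Y [ 0.944  0.021 -0.328] Z [-0.329  0.013 -0.944] w 0.0002 g 0.0 F [ 0.1 -0.7  1.1]
time: 4.75
ee_pos: [0.1878, -0.0473, 0.0853]
eef_rot: [0.692, 0.704, -0.111, -0.118]
ft_force: [-0.7, -0.6, -0.1]
width: 0.0008
grip_force: 0.0
t 4.75 p [ 0.1878 -0.0473  0.0853] j [ 0.671 -0.229 -0.592  2.374 -0.101  1.287  0.174] 
X [-0.015  1.     0.012] Y [ 0.947  0.018 -0.32 ] Z [-0.321  0.007 -0.947] w 0.0008 g 0.0 F [-0.7 -0.6 -0.1]
```

```bash
python3 -m crank '0 0 -.25 0 -1;0 0 -.25 0 -1;0 0 -.25 0 -1;0 0 -.25 0 -1'; python3 -m crank '.135 .19 -.08 0 -1;.135 .19 -.08 0 -1;.135 .19 -.08 0 -1;.135 .19 -.08 0 -1;.135 .19 -.08 0 -1;.135 .19 -.08 0 -1;.135 .19 -.08 0 -1;.135 .19 -.08 0 -1;.135 .19 -.08 0 -1' >/dev/null; python3 st.py

```

```text
time: 5.15
ee_pos: [0.2531, -0.0488, 0.2772]
eef_rot: [0.692, 0.703, -0.111, -0.117]
ft_force: [1.5, 0.2, 0.1]
width: 0.0006
grip_force: 0.0
t 6.05 p [0.6208 0.2009 0.3038] j [ 0.017  0.737 -0.75   0.853  0.301  1.965 -0.557] 
X [-0.013  1.     0.008] Y [ 0.947  0.015 -0.32 ] Z [-0.32   0.003 -0.947] w 0.0005 g 0.0 F [0.5 0.4 1.4]
```

```bash
python3 -m crank '0 0 0 .095 -1;0 0 0 .095 -1;0 0 0 .095 -1;0 0 0 .095 -1;0 0 0 .095 -1;0 0 0 .095 -1;0 0 0 .095 -1;0 0 0 .095 -1;0 0 0 .095 -1;0 0 0 .095 -1'>/dev/null; python3 -m crank '0 0 0 .095 -1; 0 0 0 0 -1' >/dev/null; python3 st.py; python3 - <<'E'
from h import *
c=grab("wrist");cv2.imwrite("pics/w1.png",c["img"])
a=grab("scene");b=grab("side")
print(tri((a,(417,340)),(b,(235,142))),)
for p in((417,345),):print(onz(a,p,.03))
E
```

```text
t 7.25 p [0.6192 0.2001 0.3045] j [-0.107  0.674 -0.449  0.872  0.123  1.933 -2.107] 
X [ 0.946 -0.056 -0.319] Y [-0.054 -0.998  0.014] Z [-0.32   0.004 -0.947] w 0.0007 g 0.0 F [ 0.9 -0.3 -0.3]
(array([0.56834064, 0.45980378, 0.01238006]), np.float64(0.002293093278961869))
[0.58738343 0.4721597  0.03      ]
```

View pics/w1.png

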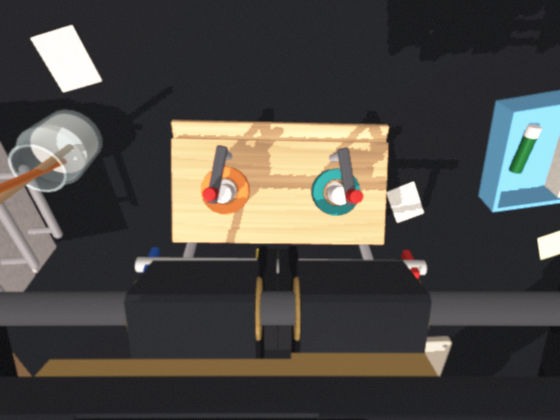

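```bash
cat > meas.py <<'E'
from h import *
c=grab("wrist");a=grab("scene");b=grab("side")
m,k=blobs(c,172,5,150,60,amin=30,box=(170,150,400,245));print("red",k)
kn=sorted([q[0] for q in k])
A=[sorted([x[0] for x in blobs(a,172,5,110,50,amin=20,box=(310,210,400,290))[1]]),sorted([x[0] for x in blobs(b,172,5,110,50,amin=20,box=(230,140,260,200))[1]])]
print(A)
L=tri((c,kn[0]),(a,A[0][1]),(b,A[1][0]));Rr=tri((c,kn[1]),(a,A[0][0]),(b,A[1][1]))
print("knobL",L[0].round(4),L[1].round(4),"knobR",Rr[0].round(4),Rr[1].round(4))
r=[]
for nm,h in(("or",(6,16,150,90)),("te",(78,98,110,40))):
    m,k=blobs(c,*h,amin=150,box=(170,150,400,245));
    ys,xs=np.nonzero(m);hull=cv2.convexHull(cv2.findNonZero(m));e=cv2.minEnclosingCircle(hull);el=cv2.fitEllipse(hull)
    P=[onz(c,el[0],z) for z in(.070,.0785)];r.append(P[1]);print(nm,np.round(e[0],1),round(e[1],1),np.round(el[0],1),np.round(el[1],1),P[0].round(4),P[1].round(4))
d=r[0]-r[1];print("sep",np.linalg.norm(d),"yaw",np.degrees(np.arctan2(-d[0],d[1])))
E
python3 meas.py; python3 - <<'E'
from h import *
c=grab("wrist")
for p in((172,138),(388,140),(171,244),(384,245)): print(p,*[onz(c,p,z).round(3) for z in(.0,.01,.09)])
E
```

```text
red [([209.5, 193.3], [203, 187, 14, 14, 164]), ([353.3, 196.4], [345, 190, 17, 14, 179])]
[[[327.4, 219.8], [367.4, 256.7]], [[237.5, 152.2], [242.0, 184.3]]]
knobL [0.5479 0.2706 0.1191] 0.0011 knobR [0.5345 0.122  0.1185] 0.0004
or [280.5 195. ] 79.7 [279.9 191.2] [ 65.6 162.2] [0.5142 0.1985 0.07  ] [0.5196 0.1985 0.0785]
te [335.  191.5] 23.4 [335.1 192. ] [44.9 46.8] [0.5093 0.1328 0.07  ] [0.5148 0.1342 0.0785]
sep 0.06440282277482189 yaw -4.211241909493253
(172, 138) [0.559 0.334 0.   ] [0.563 0.33  0.01 ] [0.597 0.305 0.09 ]
(388, 140) [0.54  0.055 0.   ] [0.545 0.058 0.01 ] [0.583 0.084 0.09 ]
(171, 244) [0.382 0.374 0.   ] [0.391 0.37  0.01 ] [0.457 0.337 0.09 ]
(384, 245) [ 0.36   0.039 -0.   ] [0.369 0.043 0.01 ] [0.44  0.071 0.09 ]
```

```bash
python3 - <<'E'
from h import *
c=grab("wrist")
for s,lo,hi in((200,5,14),(170,5,13)):
    m,k=blobs(c,lo,hi,s,90,amin=50,box=(198,160,254,218))
    hull=cv2.convexHull(cv2.findNonZero(m));el=cv2.fitEllipse(hull);print(cv2.boundingRect(hull),np.round(el[0],1),np.round(el[1],1),onz(c,el[0],.0785).round(4),onz(c,el[0],.07).round(4))
xs=np.array([.9977,-.068,0]);ys=np.array([.068,.9977,0]);z=np.array([0,0,1.]);pz=.5*xs+.866*z;px=.866*xs-.5*z
f=np.array([.5042,.2653,.0474])
for h in(12,24,36,60): print(h,(f+pz*h/1000).round(4),proj(c,f+pz*h/1000).round(1))
print("bar",[proj(c,f-.006*xs+.1276*z+ys*t).round(0) for t in(.05,-.18)])
E
```

```text
Traceback (most recent call last):
cv2.error: OpenCV(4.12.0) /io/opencv/modules/imgproc/src/convhull.cpp:143: error: (-215:Assertion failed) total >= 0 && (depth == CV_32F || depth == CV_32S) in function 'convexHull'
```

```bash
python3 - <<'E'
from h import *
c=grab("wrist")
for p in((240,195),(228,207),(243,180),(222,172),(300,220),(280,150)):print(p,c["hsv"][p[1],p[0]])
m,k=blobs(c,5,16,215,60,amin=50,box=(195,155,258,222));print(k)
if m.any():
    hull=cv2.convexHull(cv2.findNonZero(m));el=cv2.fitEllipse(hull);print(cv2.boundingRect(hull),np.round(el[0],1),np.round(el[1],1),onz(c,el[0],.0785).round(4),onz(c,el[0],.07).round(4))
xs=np.array([.9977,-.068,0]);ys=np.array([.068,.9977,0]);z=np.array([0,0,1.]);pz=.5*xs+.866*z;px=.866*xs-.5*z
f=np.array([.5042,.2653,.0474])
for h in(12,24,36,60): print(h,(f+pz*h/1000).round(4),proj(c,f+pz*h/1000).round(1))
print("bar",[proj(c,f-.006*xs+.1276*z+ys*t).round(0) for t in(.05,-.18)])
E
```

```text
(240, 195) [ 17 162 255]
(228, 207) [ 12 182 235]
(243, 180) [ 12 181 235]
(222, 172) [ 10 169 220]
(300, 220) [ 22  80 253]
(280, 150) [ 19  99 245]
[]
12 [0.5102 0.2649 0.0578] [225.6 191.5]
24 [0.5162 0.2645 0.0682] [224.3 191.9]
36 [0.5222 0.2641 0.0786] [223.  192.3]
60 [0.5341 0.2633 0.0994] [220.1 193.3]
bar [array([162., 266.]), array([396., 266.])]
```

```bash
python3 - <<'E'
from h import *
c=grab("wrist")
m,k=blobs(c,5,18,140,60,amin=50,box=(195,155,258,222));print(k)
hull=cv2.convexHull(cv2.findNonZero(m));el=cv2.fitEllipse(hull);print(cv2.boundingRect(hull),np.round(el[0],1),np.round(el[1],1),onz(c,el[0],.0785).round(4),onz(c,el[0],.07).round(4))
# knob push: plan in tool axes
M=R.from_quat(read_state()["eef_rot"]).as_matrix();p=read_state()["ee_pos"]
xs=np.array([.9977,-.068,0]);ys=np.array([.068,.9977,0]);z=np.array([0,0,1.]);pz=.5*xs+.866*z;px=.866*xs-.5*z
f=np.array([.5042,.2653,.0474]);piv=f+.044*px
for th in(.19,.6,1.0,1.4,1.8,2.1):
    d=-np.cos(th)*px+np.sin(th)*ys;t=-(np.sin(th)*px+np.cos(th)*ys) # t: opposite to motion
    t=np.sin(th)*-px-np.cos(th)*ys
    kn=piv+.044*d+.080*pz
    tgt=kn+.019*t
    print(th,"knob",kn.round(4),"tcp",tgt.round(4),"tool delta/0.2",(M.T@(tgt-p)/.2).round(2))
E
```

```text
[([228.6, 191.2], [200, 166, 49, 48, 975])]
(200, 166, 49, 48) [224.2 189.9] [47.5 48.4] [0.5254 0.2621 0.0785] [0.5202 0.2638 0.07  ]
0.19 knob [0.5454 0.2708 0.1163] tcp [0.541  0.2524 0.1181] tool delta/0.2 [-0.09 -0.26  1.01]
0.6 knob [0.5524 0.2869 0.1128] tcp [0.5421 0.2719 0.1182] tool delta/0.2 [-0.09 -0.36  1.01]
1.0 knob [0.5641 0.2983 0.1066] tcp [0.5496 0.289  0.1146] tool delta/0.2 [-0.05 -0.44  1.02]
1.4 knob [0.5786 0.3037 0.0984] tcp [0.5622 0.3016 0.1078] tool delta/0.2 [ 0.01 -0.51  1.03]
1.8 knob [0.5937 0.3022 0.0897] tcp [0.578  0.3075 0.0989] tool delta/0.2 [ 0.1  -0.55  1.05]
2.1 knob [0.6039 0.2966 0.0836] tcp [0.5904 0.3071 0.0918] tool delta/0.2 [ 0.17 -0.55  1.06]
```

```bash
python3 -m crank '-.018 -.042 .196 0 -1;-.018 -.042 .196 0 -1;-.018 -.042 .196 0 -1;-.018 -.042 .196 0 -1;-.018 -.042 .196 0 -1;0 0 0 0 -1'; python3 -m crank '.01 -.065 .015 0 -1;.01 -.065 .015 0 -1; .01 -.05 .005 0 -1;.01 -.05 .005 0 -1'; python3 -m crank '.03 -.035 .005 0 -1;.03 -.035 .005 0 -1;.045 -.02 .01 0 -1;.045 -.02 .01 0 -1;.035 0 .005 0 -1;.035 0 .005 0 -1;0 0 0 0 -1'
```

```text
time: 8.35
ee_pos: [0.5382, 0.2429, 0.1206]
eef_rot: [0.986, -0.026, -0.166, 0.002]
ft_force: [0.6, -0.2, -0.4]
width: 0.0006
grip_force: 0.0
time: 8.75
ee_pos: [0.5507, 0.2896, 0.1149]
eef_rot: [0.986, -0.027, -0.162, 0.0]
ft_force: [-1.1, -0.3, 0.9]
width: 0.0003
grip_force: 0.3
time: 9.45
ee_pos: [0.5909, 0.3073, 0.0915]
eef_rot: [0.986, -0.028, -0.162, 0.001]
ft_force: [-0.1, 0.5, 0.5]
width: 0.0005
grip_force: 0.0
```

```bash
python3 -m crank '-.01 0 -.2 0 -1;-.03 .11 -.22 0 -1;-.03 .11 -.22 0 -1;-.04 .11 -.22 0 1;-.03 .11 -.22 0 1;0 .05 0 .01 1;0 0 0 0 1'; python3 - <<'E'
from h import *
c=grab("wrist");cv2.imwrite("pics/w2.png",cv2.resize(c["img"][90:300,100:420],None,fx=2,fy=2))
E
python3 st.py
```

```text
time: 10.15
ee_pos: [0.6283, 0.2082, 0.3084]
eef_rot: [0.986, -0.037, -0.16, 0.002]
ft_force: [0.7, 0.1, -0.7]
width: 0.0247
grip_force: 0.0
t 10.2 p [0.6275 0.2094 0.3068] j [-0.126  0.702 -0.447  0.822  0.126  1.952 -2.131] 
X [ 0.945 -0.071 -0.319] Y [-0.07  -0.997  0.015] Z [-0.319  0.008 -0.948] w 0.0284 g 0.0 F [ 0.4  0.3 -0.3]
```

View pics/w2.png

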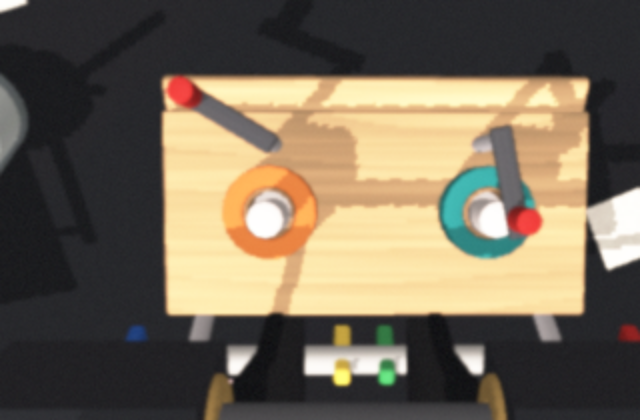

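```bash
cat > plan.py <<'E'
from h import *
s=read_state();M=R.from_quat(s["eef_rot"]).as_matrix();p=s["ee_pos"];c=grab("wrist")
xs=np.array([.9977,-.068,0]);ys=np.array([.068,.9977,0]);z=np.array([0,0,1.]);pz=.5*xs+.866*z;px=.866*xs-.5*z
f=np.array([.5042,.2653,.0474])
V=c["hsv"];m=((V[...,1]<50)&(V[...,2]>190)).astype(np.uint8);k=np.zeros_like(m);k[185:215,218:252]=1
n,l,st,ce=cv2.connectedComponentsWithStats(m*k);i=1+st[1:,4].argmax();print("tip",ce[i],st[i],onz(c,ce[i],.0994).round(4),"model",(f+.06*pz).round(4),proj(c,f+.06*pz).round(1))
m,k=blobs(c,5,18,140,60,amin=50,box=(205,165,268,225));h=cv2.convexHull(cv2.findNonZero(m));el=cv2.fitEllipse(h);print("roll",cv2.boundingRect(h),np.round(el[0],1),onz(c,el[0],.0785).round(4),"model",proj(c,f+.036*pz).round(1))
C=f+.0245*pz
T=C+.012*M[:,2]+.004*M[:,0]
print("tcp",T.round(4),"delta/.2",(M.T@(T-p)/.2).round(3))
b=f-.006*xs+.1276*z;q=M.T@(b-T);print("bar in tool",q.round(4))
E
python3 plan.py
```

```text
tip [233.28318584 196.5840708 ] [224 185  22  23 339] [0.5367 0.2612 0.0994] model [0.5341 0.2633 0.0994] [231.8 198.6]
roll (212, 172, 48, 47) [235.2 194.9] [0.5255 0.2622 0.0785] model [234.  197.4]
tcp [0.5164 0.2643 0.056 ] delta/.2 [-0.144 -0.254  1.368]
bar in tool [-0.0552  0.0016 -0.107 ]
```

```bash
python3 -m crank '-.07 -.125 .1 0 1;-.067 -.124 .1 0 1;0 0 .2 0 1;0 0 .2 0 1;0 0 .2 0 1;0 0 0 0 1'>/dev/null; python3 plan.py; python3 st.py
```

```text
t 10.9 p [0.5514 0.2627 0.1611] j [-0.125  0.626 -0.488  1.263  0.098  1.593 -2.223] 
X [ 0.943 -0.069 -0.325] Y [-0.066 -0.998  0.018] Z [-0.325  0.005 -0.946] w 0.0826 g 0.0 F [0.  0.  1.6]Traceback (most recent call last):
  File "plan.py", line 6, in <module>
    n,l,st,ce=cv2.connectedComponentsWithStats(m*k);i=1+st[1:,4].argmax();print("tip",ce[i],st[i],onz(c,ce[i],.0994).round(4),"model",(f+.06*pz).round(4),proj(c,f+.06*pz).round(1))
                                                        ~~~~~~~~~~~~~~~^^
ValueError: attempt to get argmax of an empty sequence
```

```bash
python3 -m crank '.006 0 .15 0 1;.006 0 .15 0 1;0 0 .1 0 1'; python3 -m crank '0 0 .1 0 1;0 0 .05 0 1;0 0 0 0 1'; python3 st.py
```

```text
time: 11.2
ee_pos: [0.5312, 0.2638, 0.0872]
eef_rot: [0.986, -0.035, -0.162, 0.001]
ft_force: [0.2, -0.0, -0.6]
width: 0.0868
grip_force: 0.0
time: 11.5
ee_pos: [0.5212, 0.2638, 0.0587]
eef_rot: [0.986, -0.035, -0.162, 0.002]
ft_force: [0.9, -1.1, -0.2]
width: 0.0872
grip_force: 0.0
t 11.5 p [0.5212 0.2638 0.0587] j [-0.118  0.657 -0.487  1.447  0.116  1.378 -2.236] 
X [ 0.945 -0.07  -0.32 ] Y [-0.069 -0.998  0.015] Z [-0.32   0.008 -0.947] w 0.0872 g 0.0 F [ 0.9 -1.1 -0.2]
```

Close gently.

```bash
python3 -m crank '0 0 0 0 .1;0 0 0 0 .1;0 0 0 0 .1;0 0 0 0 .1;0 0 0 0 .1;0 0 0 0 .1' 15; python3 -m crank '0 0 0 0 .1;0 0 0 0 .1;0 0 0 0 .1'; python3 - <<'E'
from h import *
a=cv2.resize(grab("scene")["img"][190:310,310:450],(400,343),interpolation=2);b=cv2.resize(grab("side")["img"][110:230,190:330],(400,343),interpolation=2)
cv2.imwrite("pics/g1.png",np.hstack([a,b]))
E
```

```text
time: 12.1
ee_pos: [0.5212, 0.2634, 0.0587]
eef_rot: [0.986, -0.035, -0.162, 0.002]
ft_force: [0.1, -0.4, 2.2]
width: 0.0568
grip_force: 15.0
time: 12.4
ee_pos: [0.5212, 0.2634, 0.0586]
eef_rot: [0.986, -0.035, -0.162, 0.002]
ft_force: [0.9, 0.2, 3.8]
width: 0.0563
grip_force: 15.0
```

View pics/g1.png

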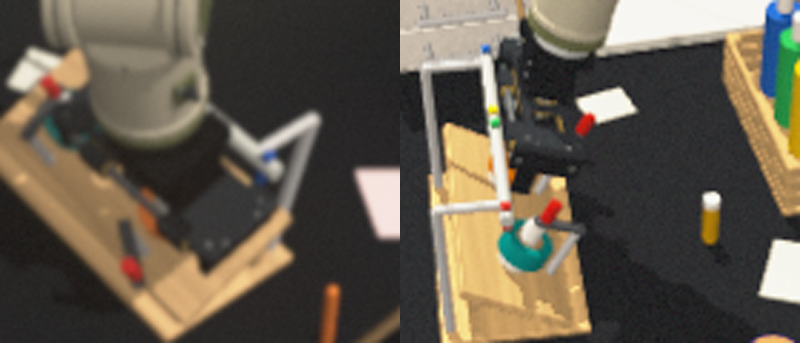

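```bash
python3 -m crank '.01 0 -.049 0 .1;.01 .001 -.049 0 .1;.01 .001 -.049 0 .1' 20; python3 -m crank '.01 0 -.049 0 .1;.01 .001 -.049 0 .1;.01 .001 -.049 0 .1;.01 .001 -.049 0 .1'; python3 -m crank '.02 0 -.1 0 .1;.04 0 -.2 0 .1;.04 0 -.2 0 .1;.04 0 -.2 0 .1;.04 0 -.1 0 .1;0 0 0 0 .1'; python3 st.py;python3 - <<'E'
from h import *
a=cv2.resize(grab("scene")["img"][130:310,250:450],(400,360),interpolation=2);b=cv2.resize(grab("side")["img"][90:270,170:370],(400,360),interpolation=2)
cv2.imwrite("pics/g2.png",np.hstack([a,b]))
E
```

```text
time: 12.8
ee_pos: [0.5364, 0.2622, 0.0851]
eef_rot: [0.986, -0.035, -0.162, 0.002]
ft_force: [-0.2, 0.0, -0.3]
width: 0.0565
grip_force: 20.0
time: 13.2
ee_pos: [0.5565, 0.2608, 0.1197]
eef_rot: [0.986, -0.035, -0.162, 0.002]
ft_force: [-0.4, 0.3, -1.1]
width: 0.0564
grip_force: 20.0
time: 13.8
ee_pos: [0.643, 0.2571, 0.2613]
eef_rot: [0.986, -0.036, -0.16, 0.001]
ft_force: [-1.0, 0.3, -0.5]
width: 0.0564
grip_force: 20.0
t 13.8 p [0.643  0.2571 0.2613] j [-0.191  0.779 -0.443  0.789  0.136  1.897 -2.176] 
X [ 0.946 -0.071 -0.316] Y [-0.071 -0.997  0.013] Z [-0.316  0.01  -0.949] w 0.0564 g 20.0 F [-1.   0.3 -0.5]
```

View pics/g2.png

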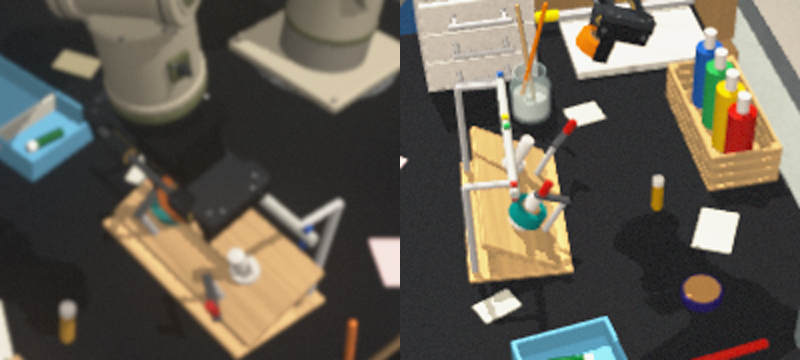

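```bash
python3 -m crank '0 .15 -.03 0 .1;-.03 .245 .015 0 .1;-.035 .245 .015 0 .1;-.035 .245 .015 0 .1;-.035 .245 .015 0 .1;-.035 .245 .015 0 .1;-.035 .245 .015 0 .1;-.035 .245 .015 0 .1;-.035 .245 .015 0 .1;-.035 .245 .015 0 .1'>/dev/null; python3 -m crank '-.035 .13 .02 0 .1; 0 0 0 0 .1' 12; python3 st.py; python3 - <<'E'
from h import *
c=grab("wrist")
cv2.imwrite("pics/p1.png",c["img"])
E
```

```text
time: 15.1
ee_pos: [0.5305, -0.2384, 0.2635]
eef_rot: [0.986, -0.039, -0.164, 0.002]
ft_force: [-0.3, -0.4, -0.6]
width: 0.0563
grip_force: 12.0
t 15.1 p [ 0.5305 -0.2384  0.2635] j [ 0.505  0.484 -0.321  1.222  0.207  1.781 -1.444] 
X [ 0.943 -0.078 -0.322] Y [-0.076 -0.997  0.017] Z [-0.323  0.008 -0.946] w 0.0563 g 12.0 F [-0.3 -0.4 -0.6]
```

View pics/p1.png

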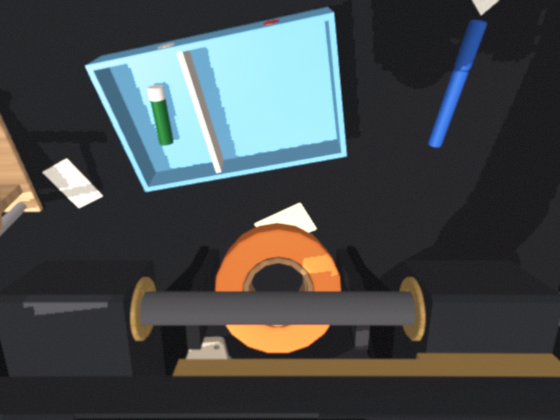

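```bash
python3 - <<'E'
from h import *
c=grab("wrist")
P=[onz(c,p,.04) for p in((88,66),(332,11),(347,157),(146,190))]
for p in P: print(p.round(4))
print("ctr",np.mean(P,0).round(4));y=(P[0]+P[3]-P[1]-P[2])/2;L=np.linalg.norm(y);y/=L;print(L,np.linalg.norm(P[0]-P[3]),np.linalg.norm(P[1]-P[2]),y.round(3),"bay",(np.mean(P,0)-.0425*y).round(4))
for p in((181,53),(218,172)): print("div",onz(c,p,.04).round(4))
E
```

```text
[ 0.5838 -0.0676  0.04  ]
[ 0.6123 -0.2922  0.04  ]
[ 0.4706 -0.3107  0.04  ]
[ 0.447  -0.0826  0.04  ]
ctr [ 0.5285 -0.1883  0.04  ]
0.22787618908228524 0.13763487247102932 0.14287533908923802 [-0.114  0.993  0.   ] bay [ 0.5333 -0.2305  0.04  ]
div [ 0.5887 -0.1553  0.04  ]
div [ 0.4636 -0.1681  0.04  ]
```

```bash
python3 -m crank '.064 -.01 .183 0 .1;.064 -.01 .183 0 .1;.064 -.01 .183 0 .1;.064 -.01 .183 0 .1;.064 -.01 .183 0 .1;.035 -.01 .1 0 .1;0 0 0 0 .1;0 0 0 0 .1' 10; python3 st.py
```

```text
time: 16.0
ee_pos: [0.537, -0.2236, 0.0502]
eef_rot: [0.986, -0.034, -0.162, 0.002]
ft_force: [-0.2, -0.1, -0.4]
width: 0.0566
grip_force: 10.0
t 16.0 p [ 0.537  -0.2236  0.0502] j [ 0.492  0.641 -0.317  1.452  0.248  1.406 -1.518] 
X [ 0.945 -0.068 -0.32 ] Y [-0.067 -0.998  0.014] Z [-0.32   0.008 -0.947] w 0.0566 g 10.0 F [-0.2 -0.1 -0.4]
```

```bash
python3 -m crank '.01 .017 .06 0 .1;.01 .016 .06 0 .1;0 0 0 0 .1' 10; python3 -m crank '.005 0 .0142 0 .1;.005 0 .0142 0 .1;0 0 0 0 .1';python3 -m crank '.005 0 .0142 0 .1;.005 0 .0142 0 .1;0 0 0 0 .1' 6
```

```text
time: 16.3
ee_pos: [0.5309, -0.2326, 0.0243]
eef_rot: [0.986, -0.036, -0.163, 0.002]
ft_force: [-0.8, 1.0, -1.9]
width: 0.0564
grip_force: 10.0
time: 16.6
ee_pos: [0.5325, -0.2317, 0.0195]
eef_rot: [0.986, -0.035, -0.162, 0.002]
ft_force: [0.5, 0.4, -1.0]
width: 0.0568
grip_force: 10.0
time: 16.9
ee_pos: [0.532, -0.2322, 0.0137]
eef_rot: [0.986, -0.035, -0.163, 0.002]
ft_force: [-2.8, -1.0, 2.7]
width: 0.0566
grip_force: 6.0
```

```bash
python3 -m crank '.005 0 .0142 0 .1;0 0 0 0 .1;.003 0 .0095 0 .1;0 0 0 0 .1' 4; python3 - <<'E'
from h import *
a=cv2.resize(grab("scene")["img"][150:230,200:310],(400,291),interpolation=2);b=cv2.resize(grab("side")["img"][240:340,220:310],(400,444),interpolation=2)
o=np.zeros((444,800,3),np.uint8);o[:291,:400]=a;o[:,400:]=b;cv2.imwrite("pics/p2.png",o)
E
```

```text
time: 17.3
ee_pos: [0.5328, -0.232, 0.0088]
eef_rot: [0.986, -0.035, -0.162, 0.002]
ft_force: [-1.1, -0.1, 2.8]
width: 0.0567
grip_force: 5.4
```

View pics/p2.png

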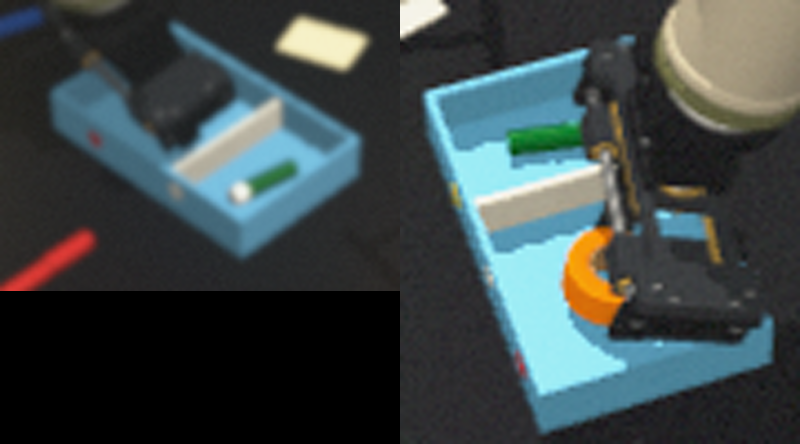

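```bash
python3 -m crank '.003 0 .008 0 .1;0 0 0 0 .1;0 0 0 0 .31;0 0 0 0 .32;0 0 0 0 .34;0 0 0 0 .37;0 0 0 0 .42;0 0 0 0 .5;0 0 0 0 .6;0 0 0 0 .65' 4; python3 -m crank '0 0 0 0 .65;-.008 0 -.025 0 .65;-.016 0 -.05 0 .65;-.03 0 -.1 0 .65;-.06 0 -.2 0 .65;-.06 0 -.2 0 .65;-.06 0 -.2 0 .65;-.06 0 -.2 0 .65;0 0 0 0 .65'; python3 - <<'E'
from h import *
c=grab("wrist");b=grab("side");o=np.zeros((420,800,3),np.uint8)
o[:,:400]=cv2.resize(c["img"],(400,300))[0:0].sum() if 0 else 0
o[:300,:400]=cv2.resize(c["img"],(400,300));o[:,400:]=cv2.resize(b["img"][130:340,190:390],(400,420))
cv2.imwrite("pics/p3.png",o)
E
```

```text
time: 18.4
ee_pos: [0.5326, -0.235, 0.0084]
eef_rot: [0.986, -0.036, -0.162, 0.004]
ft_force: [-3.6, -7.5, 11.6]
width: 0.0633
grip_force: 6.0
time: 19.3
ee_pos: [0.5421, -0.229, 0.217]
eef_rot: [0.987, -0.035, -0.157, 0.003]
ft_force: [2.0, -0.7, -1.0]
width: 0.072
grip_force: 0.0
```

View pics/p3.png

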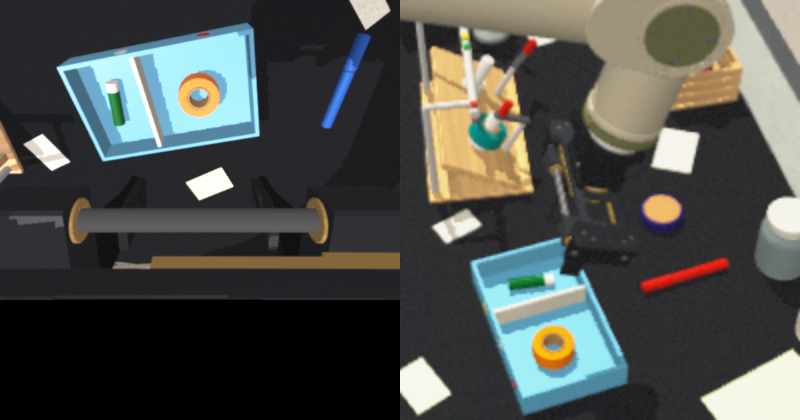

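The orange roll lies flat in the large bay. The teal roll is still on its post, the other items have not moved, and the gripper is clear.

```bash
python3 -m crank '0 0 0 0 .65;0 0 0 0 .65'; python3 -c "
from bench import workorder
print(workorder.close_job())"
```

```text
time: 19.6
ee_pos: [0.5388, -0.2291, 0.2092]
eef_rot: [0.986, -0.035, -0.163, 0.001]
ft_force: [0.1, -0.7, -0.3]
width: 0.0716
grip_force: 0.0
the job is handed in; nothing more can be done
None
```

The orange roll was slid off its post and set down flat in the large bay of the blue box, and the job is handed in at about 19.6 s (no verdict was returned).

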